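# Sort the medicine bottles into the colour-coded trays

### The job

Sort the four bottles: stand the two brown ones in the green tray, the larger at the end with the black tab and the smaller at the other end, and the two white ones in the blue tray, the red-capped one at the end with the black tab and the blue-capped one at the other end. All four must end upright on their tray's floor; set them down without dropping them and knock none over. Leave the petri dish and the box of slides where they are.

Things in the scene. Friction and masses are not known exactly. Their poses are not given: they have to be found in the camera images.
- brown_white_mid (a point): larger brown bottle, with a white cap, standing upright, loose: 36 mm diameter, 75 mm tall (straight body up to about 53 mm, shoulder to 63 mm, then the cap). This point is on its axis, half-way up (37.5 mm above its underside); z is its axis.
- brown_grey_mid (a point): smaller brown bottle, with a pale grey cap, standing upright, loose: 28 mm diameter, 58 mm tall (straight body up to about 39 mm, shoulder to 49 mm, then the cap). This point is on its axis, half-way up (29 mm above its underside); z is its axis.
- white_red_mid (a point): white bottle with a red cap, standing upright, loose: 34 mm diameter, 70 mm tall (straight body up to about 49 mm, shoulder to 59 mm, then the cap). This point is on its axis, half-way up (35 mm above its underside); z is its axis.
- white_blue_mid (a point): white bottle with a blue cap, standing upright, loose: 32 mm diameter, 68 mm tall (straight body up to about 47 mm, shoulder to 57 mm, then the cap). This point is on its axis, half-way up (34 mm above its underside); z is its axis.
- tray_green: shallow open green tray for the two brown bottles, fixed to the worktop: outside 120 mm along its x, 74 mm along its y, 12 mm high; walls 4 mm and floor 4 mm thick, so the inside is 112 x 66 mm and 8 mm deep. Origin at the centre of its underside, z up. A black tab, 40 mm wide, sticks out 14 mm from its -x end, level with the rim. A microscope stands 45 mm or more behind its +x end (its stage overhangs at 130 mm height).
- tray_blue: shallow open blue tray for the two white bottles, fixed to the worktop: outside 120 mm along its x, 74 mm along its y, 12 mm high; walls 4 mm and floor 4 mm thick, so the inside is 112 x 66 mm and 8 mm deep. Origin at the centre of its underside, z up. A black tab, 40 mm wide, sticks out 14 mm from its -x end, level with the rim. A microscope stands 45 mm or more behind its +x end (its stage overhangs at 130 mm height).
- petri_dish: clear petri dish, 66 mm across, 15 mm high, a bystander to leave alone. Origin at the centre of its underside.
- slide_box: plain beige box of microscope slides, 60 x 90 x 32 mm, a bystander to leave alone. Origin at the centre of its underside.
Not all that is in view belongs to the job. What is shaped like the part that bears brown_white_mid but pink or yellow is not meant.

How it is judged:
By the outcome, as a careful person would: the job done as asked, in the order asked, and still so for the second after the job is handed in, with the robot touching nothing.
It also fails if it takes over 120 s, if anything falls off the work surface, if the arm or the gripper's body presses on something with over 40 N, if the wrist force passes 120 N, or if a joint passes its speed limit or range.

### The arm

A 6-joint arm with a two-finger parallel gripper is mounted at the origin on a cart in front of the work surface, level with it; the furniture and walls round the work are solid. World frame = base frame: x ahead of the robot, y to its left, z up, the work surface at z = 0. Lengths are in m, angles in degrees, forces in N, time in s.
With the tool pointing down it reaches from about 0.3 to 0.75 m from the base axis. Payload 8.5 kg.
Tool frame: the origin (TCP) lies on the centre line of the jaws, within the pads' length; the fingertips stand 17 mm ahead of it and the grasp point (between the pads) lies 2 mm behind it (env.tcp_to_tips is the distance from the TCP to the fingertips, in m); z points along the fingers, y is the line along which they close (so a half turn about z gives the same grasp; the last joint's range is limited). The gripper opens to 85 mm and grips with 20 to 120 N. Pads are 22 mm wide; open, the fingers measure 114 mm over their backs; the gripper's body (76 mm by 85 mm) begins 54 mm behind the grasp point. The pads swing forward as they close: fully open they stand 13 mm farther back than shut.
Start: joints at [-77.882, 21.807, 74.336, -0, 83.858, -12.336], TCP at [0.228, -0.501, 0.248] pointing down, gripper open.
Joint ranges: [-178.18, 178.18], [-50.72, 133.34], [12.68, 142.11], [-81.47, 261.47], [9.98, 163.14], [-165.26, 165.26]. Speed limits (degrees/s): [136.94, 136.94, 180, 180, 180, 180].

### API

Orientations are given as a 3x3 rotation matrix whose columns are the frame's x, y, z axes.
In Python, from rig import env gives the robot as it stands. The module is installed in compiled form; this text tells all that it offers.
- The arm moves only by the shell command python3 -m pendant 'ROWS' [FORCE]. ROWS is JSON, a list of rows, each a list of 7 numbers: the opening, from 0 (shut) to 1 (fully open), then the shift along the tool's x, y, z in m, then the turn, a rotation vector about the tool's x, y, z in rad. A call has 1 to 5 rows; each row is the pose to reach, as a shift and turn from the pose commanded when the call began, along the tool's axes at that moment; what a row does not reach only later rows make up. A row lasts 1/8 s, in which the tool goes at most 62.5 mm and 10.7 degrees, less where a joint would pass 70% of its speed; a pose out of reach is approached as far as the arm can. A call with a gripper value outside its range is refused whole. The fingers move at their own pace and stop on an object; FORCE is the grip in N (left out, the last holds). Time passes only in rows, so rows that repeat a pose let the fingers close. It gives the time, the measured TCP pose, the force, the opening and the grip force at its end, in the units of the state.
- env.observe(): the state, without advancing time (a new reading comes with each control period).
- env.get_image(name): name is "side" or "top" or "wrist"; returns a dict with "image" (384x512x3 uint8, blue, green, red), "fx", "fy", "cx", "cy" (pixels), "k1" (the pictures are not rectified: a ray, as slopes to the right and down, at radius r is drawn at 1 + k1 r^2 times it, then the intrinsics apply), "pose" (4x4, takes a point from camera to world coordinates). Camera axes: x right, y up, looking along -z (the intrinsics and any distortion apply to the point x, -y, -z); pixel columns grow to the right and rows downward; lengths in m; the calibration is good to about 2 mm. A picture is of the moment at which its call begins. There is no depth.
- env.close_job(): hands the job in; it is judged then, once.
Trained networks look in the newest picture that a camera, given by its name, has taken for a name from the list of things; names that differ only in an ending like _2 or _b are one class to them, and where a whole thing is asked for, a point or a joint stands for the part that bears it (a point fixed in the world has none). Each returns a list of dicts, best first, with "conf" (0 to 1); they miss things now and then, are a little off and sometimes report something else, mostly with a low value. They report only what shows in the picture. A call takes as long as a camera call. They do not tell look-alikes from the thing itself.
- env.find_in(camera, thing): "bbox" ([centre column, centre row, width, height] in pixels, round what is visible of it).
- env.trace(camera, thing): "mask" (384x512 bool, what is visible of it) and "bbox" ([centre column, centre row, width, height] in pixels, round what is visible of it).
- env.tip_of(camera, thing): "centre" ([column, row] in pixels: a listed point, or the origin of a listed thing).
The state is a dict: "time_s": time; "q": joint angles; "qvel": joint speeds; "joint_efforts": joint torques, N m; "position": TCP position; "tool_rot": TCP orientation; "ft_force": force on the tool from outside, world axes, zero at the start; "wrist_torque": the same for the moment, N m; "grip_width": finger opening in m; "gripper_force": force on a finger pad.
Only numpy, scipy, OpenCV 4.12 (cv2) and the standard library are available. Lean on these libraries where they do the work, as an engineer would, in place of code of your own. Each camera call takes 0.05 s, during which the arm holds its last target. There are 200 camera calls.

## Working session

There is one attempt and no reset: what is moved stays moved. The work goes in short steps, Python scripts to look and compute and a shell command to move; the robot and the scene stay as the last step left them, time stands still between calls to the robot, and variables do not carry over. Pictures are saved under pics/ and viewed, at most 16 in all, crops included, and the job is handed in when it is done.

```bash
mkdir -p pics; cat > h.py <<'E'
from rig import env
import numpy as np, cv2
def cam(n): return env.get_image(n)
def ray(im,u,v):
    xd=(u-im['cx'])/im['fx']; yd=(v-im['cy'])/im['fy']
    x,y=xd,yd
    for _ in range(20):
        s=1+im['k1']*(x*x+y*y); x,y=xd/s,yd/s
    P=np.array(im['pose']); d=P[:3,:3]@np.array([x,-y,-1.]); return P[:3,3],d
def at(im,u,v,z):
    o,d=ray(im,u,v); return o+d*(z-o[2])/d[2]
def px(im,p):
    P=np.array(im['pose']); c=P[:3,:3].T@(np.array(p)-P[:3,3]); x,y=c[0]/-c[2],-c[1]/-c[2]
    s=1+im['k1']*(x*x+y*y); return im['fx']*x*s+im['cx'],im['fy']*y*s+im['cy']
E
python3 - <<'E'
from h import *
Z=dict(brown_white_mid=.0375,brown_grey_mid=.029,white_red_mid=.035,white_blue_mid=.034,tray_green=0,tray_blue=0,petri_dish=0,slide_box=0)
for c in("top","side"):
    im=cam(c); cv2.imwrite(f"pics/{c}0.png",cv2.resize(im['image'],(768,576)))
    print(c,np.round(im['pose'],2)[:3,3],im['k1'],im['fx'])
    for n,z in Z.items():
        print(n,[(round(d['conf'],2),np.round(d['centre']),np.round(at(im,*d['centre'],z)[:2],3)) for d in env.tip_of(c,n)[:4]])
E
```

```text
top [ 0.4  -0.08  1.48] -0.13663099671328421 457.87777396786
brown_white_mid [(0.59, array([277., 256.]), array([ 0.35 , -0.096])), (0.49, array([251., 120.]), array([ 0.785, -0.008])), (0.48, array([317., 222.]), array([ 0.456, -0.22 ]))]
brown_grey_mid [(0.45, array([283., 217.]), array([ 0.473, -0.113]))]
white_red_mid [(0.56, array([305., 239.]), array([ 0.403, -0.183])), (0.34, array([282., 218.]), array([ 0.468, -0.111]))]
white_blue_mid [(0.55, array([259., 233.]), array([ 0.422, -0.039]))]
tray_green [(0.96, array([348., 206.]), array([ 0.51 , -0.324])), (0.65, array([302., 242.]), array([ 0.395, -0.176]))]
tray_blue [(0.86, array([380., 185.]), array([ 0.58 , -0.432]))]
petri_dish [(0.75, array([218., 245.]), array([0.383, 0.096]))]
slide_box [(0.9, array([157., 255.]), array([0.347, 0.293]))]
side [ 0.15 -1.46  0.85] 0.029394785031776848 484.77221791203925
brown_white_mid [(0.8, array([189., 216.]), array([ 0.351, -0.103])), (0.79, array([234., 232.]), array([ 0.466, -0.238]))]
brown_grey_mid [(0.62, array([226., 218.]), array([ 0.464, -0.14 ]))]
white_red_mid [(0.49, array([210., 226.]), array([ 0.401, -0.176])), (0.15, array([168., 178.]), array([0.327, 0.204]))]
white_blue_mid [(0.74, array([202., 204.]), array([ 0.411, -0.027]))]
tray_green [(0.65, array([254., 256.]), array([ 0.5  , -0.328]))]
tray_blue [(0.65, array([290., 270.]), array([ 0.577, -0.428]))]
petri_dish [(0.6, array([189., 200.]), array([0.38 , 0.076]))]
slide_box [(0.57, array([168., 177.]), array([0.337, 0.285]))]
```

View pics/top0.png

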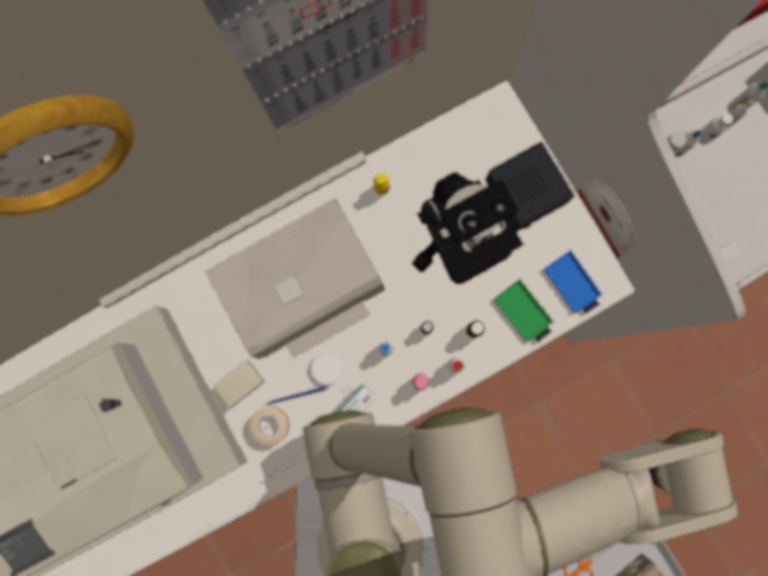

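View pics/side0.png

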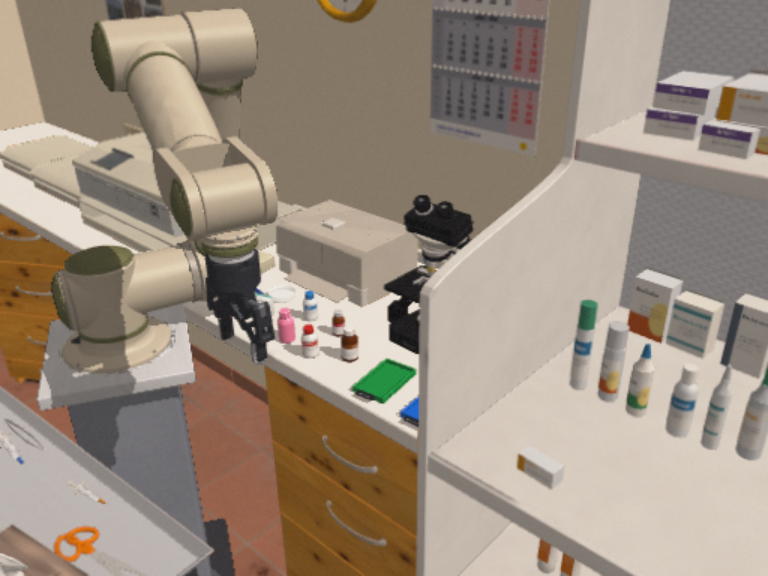

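The top view (768x576 scale) shows larger brown at (475,328), small brown (427,327), red cap (457,366), blue cap (385,348), with the decoys pink at (421,382) and yellow at (382,184). The green tray is at (522,311) with its tab at (543,335). The blue tray is at (572,281) with its tab at (590,307). Next I'll get accurate poses and a confirming crop.

```bash
python3 - <<'E'
from h import *
from scipy.optimize import least_squares
top=cam("top"); mt={}
B=dict(brown_white_mid=(.0375,(317,222)),brown_grey_mid=(.029,(283,217)),white_red_mid=(.035,(305,239)),white_blue_mid=(.034,(259,233)))
S=dict(brown_white_mid=(234,232),brown_grey_mid=(226,218),white_red_mid=(210,226),white_blue_mid=(202,204))
near=lambda L,p:min(L,key=lambda d:np.hypot(d['bbox'][0]-p[0],d['bbox'][1]-p[1]),default=None)
mt={n:near(env.trace("top",n),B[n][1]) for n in B}
for t in("tray_green","tray_blue"):
    d=env.trace("top",t)[0]; m=d['mask'].astype(np.uint8)
    c=max(cv2.findContours(m,0,1)[0],key=cv2.contourArea)[:,0]
    w=np.array([at(top,u,v,.010)[:2] for u,v in c],np.float32)*1000
    print(t,d['conf'],cv2.minAreaRect(w))
    # green/blue pixels by colour
    hsv=cv2.cvtColor(top['image'],cv2.COLOR_BGR2HSV); h=hsv[...,0]; x,y,ww,hh=cv2.boundingRect(c)
    k=((abs(h.astype(int)-(65 if 'green' in t else 110))<15)&(hsv[...,1]>110)).astype(np.uint8); k[:y-6]=0;k[y+hh+6:]=0;k[:,:x-6]=0;k[:,x+ww+6:]=0
    c=max(cv2.findContours(k,0,1)[0],key=cv2.contourArea)[:,0]
    w=np.array([at(top,u,v,.010)[:2] for u,v in c],np.float32)*1000
    print(' colour',cv2.minAreaRect(w))
side=cam("side")
for n in B:
    d=near(env.trace("side",n),S[n]); z=B[n][0]
    for im,e,l in((top,mt[n],'top'),(side,d,'side')):
        if e is None: print(n,l,None); continue
        v,u=np.nonzero(e['mask']); print(n,l,round(e['conf'],2),np.round(e['bbox']),np.round(at(im,u.mean(),v.mean(),z)[:2],4))
c=top['image'][170:270,235:415]; cv2.imwrite("pics/crop1.png",cv2.resize(c,(792,440),interpolation=2))
E
```

```text
tray_green 0.85 ((504.5071716308594, -330.43780517578125), (135.6963348388672, 80.0144271850586), 38.34737777709961)
 colour ((505.7564697265625, -327.3017578125), (118.5694580078125, 66.93966674804688), 38.56101989746094)
tray_blue 0.62 ((568.8282470703125, -439.64410400390625), (139.00631713867188, 84.32041931152344), 32.36137390136719)
 colour ((568.7373657226562, -435.1763916015625), (120.63471984863281, 69.75724029541016), 34.467891693115234)
brown_white_mid top 0.59 [279. 255.  14.  10.] [ 0.3562 -0.1046]
brown_white_mid side 0.79 [233. 231.   9.  20.] [ 0.4647 -0.2193]
brown_grey_mid top 0.38 [283. 218.  13.  11.] [ 0.4685 -0.1173]
brown_grey_mid side 0.62 [226. 217.   9.  16.] [ 0.4669 -0.1199]
white_red_mid top None
white_red_mid side 0.56 [208. 226.  14.  24.] [ 0.3885 -0.1844]
white_blue_mid top 0.39 [258. 232.   8.   9.] [ 0.4242 -0.0305]
white_blue_mid side 0.54 [208. 203.  12.  20.] [ 0.4211 -0.0384]
```

View pics/crop1.png

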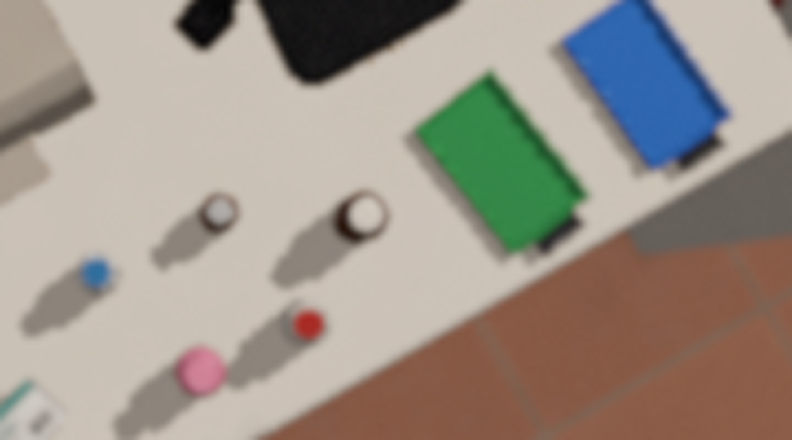

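The crop confirms the targets. The larger brown with the white cap is at crop (365,214), the small brown with the grey cap at (220,210), red at (309,325) and blue at (96,272). Pink at (201,371) is the decoy. Both tabs are at the lower (-x) ends.

```bash
cat >> h.py <<'E'
def plan(x,y,z,ang):
    """rows needed: shift/turn in tool axes to put TCP at x,y,z, pointing down, jaw axis (tool y) at ang deg (mod 180)"""
    s=env.observe(); R=np.array(s['tool_rot']); p=np.array(s['position'])
    cur=np.degrees(np.arctan2(R[1,1],R[0,1])); d=(ang-cur+90)%180-90
    a=np.radians(cur+d); yy=np.array([np.cos(a),np.sin(a),0]); zz=np.array([0,0,-1.]); xx=np.cross(yy,zz)
    from scipy.spatial.transform import Rotation as Ro
    rv=Ro.from_matrix(R.T@np.c_[xx,yy,zz]).as_rotvec()
    sh=R.T@(np.array([x,y,z])-p)
    print(f"t{s['time_s']:.1f} cur {np.round(p,4)} ang {cur:.1f} turn {d:.1f}deg shift {np.round(sh,4)} rv {np.round(rv,3)} q6 {s['q'][5]:.0f}")
E
python3 - <<'E'
from h import *
im=cam("top")
for n,(a,b),z in(("bw",(365,214),.075),("bg",(220,210),.058),("wr",(309,325),.07),("wb",(96,272),.068),("pink",(201,371),.075)):
    print(n,np.round(at(im,235+(a+.5)/4.4-.5,170+(b+.5)/4.4-.5,z)[:2],4))
plan(.46,-.22,.25,90)
print(np.round(env.observe()['tool_rot'],3))
E
```

```text
bw [ 0.467  -0.2188]
bg [ 0.4699 -0.118 ]
wr [ 0.3896 -0.1802]
wb [ 0.4252 -0.0313]
pink [ 0.3572 -0.1051]
t1.6 cur [ 0.2277 -0.5007  0.2483] ang -65.5 turn -24.5deg shift [ 0.3277 -0.1593 -0.0017] rv [ 0.    -0.     0.427] q6 -12
[[ 0.91   0.414  0.   ]
 [ 0.414 -0.91  -0.   ]
 [ 0.     0.    -1.   ]]
```

```bash
python3 -m pendant '[[1,0.055,-0.027,-0.008,0,0,0.1],[1,0.11,-0.053,-0.016,0,0,0.2],[1,0.165,-0.08,-0.024,0,0,0.3],[1,0.22,-0.107,-0.032,0,0,0.4],[1,0.274,-0.133,-0.04,0,0,0.427]]'
python3 - <<'E'
from h import *
plan(.467,-.219,.28,90)
E
```

```text
time_s: 2.17
position: [0.423, -0.2644, 0.2888]
tool_rot: [[1.0, -0.002, 0.0], [-0.002, -1.0, -0.0], [0.0, 0.0, -1.0]]
ft_force: [0.4, -1.8, 0.0]
grip_width: 0.0858
gripper_force: 0.0
t2.2 cur [ 0.423  -0.2644  0.2888] ang -90.1 turn 0.1deg shift [ 0.0439 -0.0455  0.0088] rv [ 0.    -0.    -0.002] q6 44
```

```bash
python3 -m pendant '[[1,0.02,-0.02,0,0,0,0],[1,0.02,-0.02,0,0,0,0],[1,0.02,-0.02,0,0,0,0]]' >/dev/null
python3 - <<'E'
from h import *
im=cam("wrist"); cv2.imwrite("pics/w1.png",cv2.resize(im['image'],(768,576)))
print(np.round(im['pose'],3),im['fx'],im['k1'])
for n,z in dict(brown_white_mid=.0375,brown_grey_mid=.029,white_red_mid=.035,white_blue_mid=.034,tray_green=0,tray_blue=0).items():
    print(n,[(round(d['conf'],2),np.round(d['centre']),np.round(at(im,*d['centre'],z)[:2],4)) for d in env.tip_of("wrist",n)[:4]])
E
```

```text
[[ 0.001  0.963  0.269  0.51 ]
 [-1.     0.001  0.    -0.246]
 [-0.    -0.269  0.963  0.414]
 [ 0.     0.     0.     1.   ]] 293.2400764900959 -0.07223681815117011
brown_white_mid [(0.96, array([152., 220.]), array([ 0.3579, -0.104 ])), (0.81, array([233., 142.]), array([ 0.4657, -0.2186]))]
brown_grey_mid [(0.97, array([158., 141.]), array([ 0.466 , -0.1186]))]
white_red_mid [(0.63, array([202., 195.]), array([ 0.3934, -0.1741]))]
white_blue_mid [(0.55, array([ 94., 172.]), array([ 0.4254, -0.0281]))]
tray_green []
tray_blue [(0.67, array([392.,  62.]), array([ 0.5692, -0.4303]))]
```

View pics/w1.png

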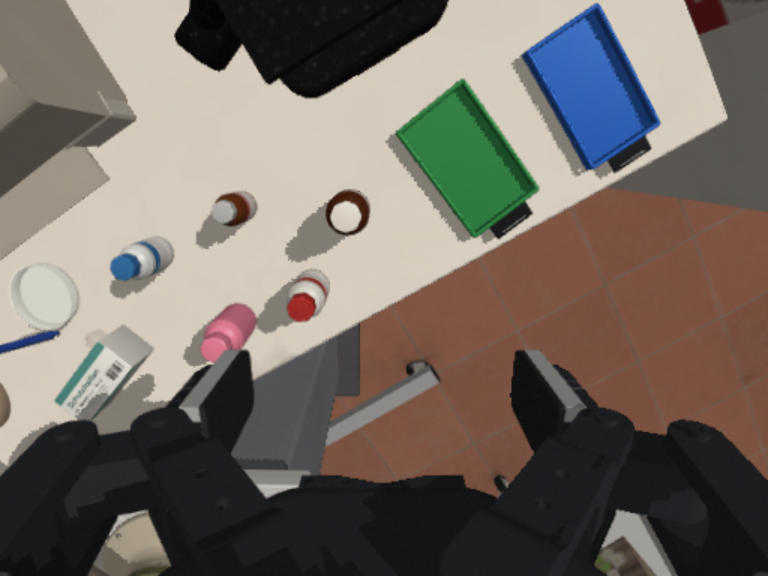

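```bash
python3 - <<'E'
from h import *
im=cam("wrist")
for n,(a,b),z in(("bw",(347,215),.075),("bg",(223,213),.058),("wr",(300,307),.07),("wb",(123,267),.068)):
    print(n,np.round(at(im,(a+.5)/1.5-.5,(b+.5)/1.5-.5,z)[:2],4))
hsv=cv2.cvtColor(im['image'],cv2.COLOR_BGR2HSV); h=hsv[...,0].astype(int)
for t,hh in(("green",65),("blue",108)):
    k=((abs(h-hh)<18)&(hsv[...,1]>110)).astype(np.uint8); k[200:]=0; k[:,:250]=0
    c=max(cv2.findContours(k,0,1)[0],key=cv2.contourArea)[:,0]
    w=np.array([at(im,u,v,.012)[:2] for u,v in c],np.float32)*1000
    (x,y),s,a=cv2.minAreaRect(w); print(t,round(x,1),round(y,1),np.round(s,1),round(a,1))
    A=np.radians(a if s[0]>s[1] else a-90)
    print('  -30/+30:',[np.round([x+k*np.cos(A),y+k*np.sin(A)],1) for k in(-29,29)],'ang',np.degrees(A))
plan(.467,-.219,.041,90)
E
```

```text
bw [ 0.4685 -0.2187]
bg [ 0.4686 -0.1162]
wr [ 0.3921 -0.1778]
wb [ 0.4259 -0.0304]
green 508.4 -322.6 [119.6  74. ] 38.2
  -30/+30: [array([ 485.6, -340.6]), array([ 531.1, -304.7])] ang 38.248504638671875
blue 570.9 -429.9 [120.7  77.6] 35.0
  -30/+30: [array([ 547.2, -446.5]), array([ 594.7, -413.2])] ang 35.04448699951172
t3.0 cur [ 0.4418 -0.2465  0.2883] ang -90.0 turn 0.0deg shift [ 0.0252 -0.0275  0.2473] rv [-0.     0.    -0.001] q6 47
```

```bash
python3 -m pendant '[[0.9,0.025,-0.0275,0.04,0,0,0],[0.9,0.025,-0.0275,0.1,0,0,0],[0.9,0.025,-0.0275,0.15,0,0,0],[0.9,0.025,-0.0275,0.15,0,0,0]]'
python3 -m pendant '[[0.9,0,0,0.05,0,0,0],[0.9,0,0,0.08,0,0,0],[0.9,0,0,0.097,0,0,0],[0.9,0,0,0.097,0,0,0],[0.9,0,0,0.097,0,0,0]]'
python3 - <<'E'
from h import *
im=cam("wrist"); cv2.imwrite("pics/w2.png",im['image'])
plan(.467,-.219,.041,90)
E
```

```text
time_s: 3.45
position: [0.4658, -0.2179, 0.136]
tool_rot: [[1.0, -0.0, -0.005], [-0.0, -1.0, 0.004], [-0.005, -0.004, -1.0]]
ft_force: [0.3, -0.5, 0.3]
grip_width: 0.077
gripper_force: 0.0
time_s: 4.08
position: [0.468, -0.2195, 0.0432]
tool_rot: [[1.0, -0.0, 0.003], [-0.0, -1.0, -0.002], [0.003, 0.002, -1.0]]
ft_force: [0.6, 0.9, 0.6]
grip_width: 0.077
gripper_force: 0.0
t4.1 cur [ 0.4679 -0.2193  0.043 ] ang -90.0 turn 0.0deg shift [-0.0009 -0.0003  0.002 ] rv [ 0.002 -0.002 -0.   ] q6 52
```

View pics/w2.png

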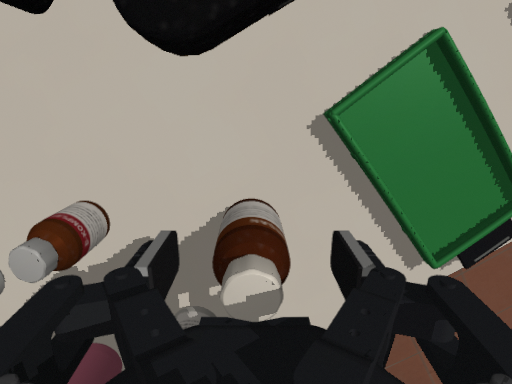

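The bottle's cap at (250,285) is centred between the jaws. Closing now.

```bash
python3 -m pendant '[[0.3,0,0,0,0,0,0],[0.3,0,0,0,0,0,0],[0.3,0,0,0,0,0,0],[0.3,0,0,0,0,0,0],[0.3,0,0,0,0,0,0]]' 40
python3 -m pendant '[[0.3,0,0,0,0,0,0],[0.3,0,0,0,0,0,0],[0.3,0,0,0,0,0,0]]' | grep grip
python3 - <<'E'
from h import *
plan(.4856,-.3406,.046,38.2+90)
E
```

```text
time_s: 4.75
position: [0.4672, -0.2187, 0.0419]
tool_rot: [[1.0, -0.0, 0.001], [-0.0, -1.0, -0.0], [0.001, 0.0, -1.0]]
ft_force: [-0.9, 0.5, 6.3]
grip_width: 0.0345
gripper_force: 39.6
grip_width: 0.0345
gripper_force: 39.6
t5.1 cur [ 0.4672 -0.2187  0.0419] ang -90.0 turn 38.2deg shift [ 0.0184  0.1219 -0.004 ] rv [ 0.001 -0.    -0.667] q6 52
```

```bash
python3 -m pendant '[[0,0,0,-0.03,0,0,0],[0,0,0,-0.07,0,0,0],[0,0,0,-0.1,0,0,0],[0,0,0,-0.1,0,0,0]]' |egrep 'pos|ft|grip'
python3 -m pendant '[[0,0.004,0.03,0,0,0,-0.15],[0,0.008,0.06,0,0,0,-0.3],[0,0.013,0.09,0,0,0,-0.45],[0,0.0184,0.122,0,0,0,-0.6],[0,0.0184,0.122,0,0,0,-0.667]]'  |egrep 'ft|grip'
python3 -m pendant '[[0,0,0,0,0,0,0],[0,0,0,0.03,0,0,0],[0,0,0,0.03,0,0,0],[0,0,0,0.03,0,0,0]]'  
python3 - <<'E'
from h import *
im=cam("wrist"); cv2.imwrite("pics/w3.png",im['image'])
plan(.4856,-.3406,.046,38.2+90)
E
```

```text
position: [0.4677, -0.2191, 0.1431]
ft_force: [-0.5, -0.4, -1.6]
grip_width: 0.0346
gripper_force: 40.2
ft_force: [0.3, 0.7, -0.4]
grip_width: 0.0343
gripper_force: 40.2
time_s: 6.75
position: [0.4856, -0.3406, 0.1119]
tool_rot: [[0.786, 0.618, 0.0], [0.618, -0.786, -0.0], [0.0, 0.0, -1.0]]
ft_force: [0.3, -0.4, -0.3]
grip_width: 0.0343
gripper_force: 40.2
t6.8 cur [ 0.4858 -0.3408  0.1122] ang -51.8 turn 0.0deg shift [-0.     -0.0003  0.0662] rv [ 0.001 -0.    -0.   ] q6 5
```

View pics/w3.png

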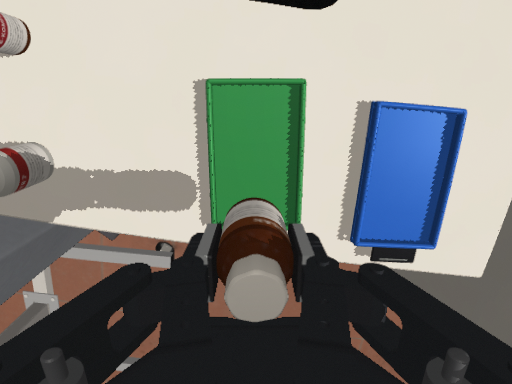

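```bash
python3 -m pendant '[[0,0,0,0.03,0,0,0],[0,0,0,0.052,0,0,0],[0,0,0,0.061,0,0,0],[0,0,0,0.0635,0,0,0],[0,0,0,0.0635,0,0,0]]' |egrep 'pos|ft|grip'
python3 -m pendant '[[0,0,0,0,0,0,0],[0,0,0,0.001,0,0,0],[0,0,0,0.001,0,0,0],[0,0,0,0.001,0,0,0]]' |egrep 'pos|ft|grip'
python3 -m pendant '[[0,0,0,0.001,0,0,0],[0,0,0,0.001,0,0,0],[0,0,0,0.001,0,0,0]]'  |egrep 'pos|ft|grip'
```

```text
position: [0.4858, -0.341, 0.0487]
ft_force: [-0.6, 0.0, -0.2]
grip_width: 0.0348
gripper_force: 40.2
position: [0.4854, -0.3407, 0.0469]
ft_force: [-0.1, -0.1, -1.3]
grip_width: 0.0343
gripper_force: 40.2
position: [0.4854, -0.3407, 0.046]
ft_force: [-1.0, 0.3, 2.7]
grip_width: 0.0347
gripper_force: 40.4
```

```bash
python3 -m pendant '[[0,0,0,0.0006,0,0,0],[0,0,0,0.0006,0,0,0],[0,0,0,0.0006,0,0,0]]'  |egrep 'pos|ft|grip'
python3 -m pendant '[[0.5,0,0,0.0006,0,0,0],[0.6,0,0,0.0006,0,0,0],[0.7,0,0,0.0006,0,0,0],[0.7,0,0,0,0,0,0],[0.7,0,0,0,0,0,0]]'  |egrep 'pos|ft|grip'
python3 -m pendant '[[0.7,0,0,-0.03,0,0,0],[0.7,0,0,-0.08,0,0,0],[0.7,0,0,-0.13,0,0,0],[0.7,0,0,-0.14,0,0,0]]'  |egrep 'pos|ft|grip'
python3 - <<'E'
from h import *
im=cam("wrist"); cv2.imwrite("pics/w4.png",im['image'])
for n,z in dict(brown_white_mid=.0415,brown_grey_mid=.029).items():
    print(n,[(round(d['conf'],2),np.round(d['centre']),np.round(at(im,*d['centre'],z)[:2],4)) for d in env.tip_of("wrist",n)[:4]])
plan(.469,-.117,.034,90)
E
```

```text
position: [0.4855, -0.3407, 0.0459]
ft_force: [-2.2, 1.0, 7.1]
grip_width: 0.0346
gripper_force: 41.0
position: [0.4854, -0.3407, 0.0453]
ft_force: [-0.2, -0.6, -0.5]
grip_width: 0.0596
gripper_force: 0.0
position: [0.4862, -0.3414, 0.1888]
ft_force: [-0.3, -0.2, -0.5]
grip_width: 0.0597
gripper_force: 0.0
brown_white_mid [(0.96, array([253., 185.]), array([ 0.4815, -0.3436]))]
brown_grey_mid [(0.56, array([54., 46.]), array([ 0.4704, -0.1165])), (0.45, array([253., 182.]), array([ 0.4819, -0.3435]))]
t9.9 cur [ 0.4852 -0.3404  0.1845] ang -51.8 turn -38.2deg shift [ 0.1255 -0.1855  0.1507] rv [-0.001  0.     0.667] q6 5
```

View pics/w4.png

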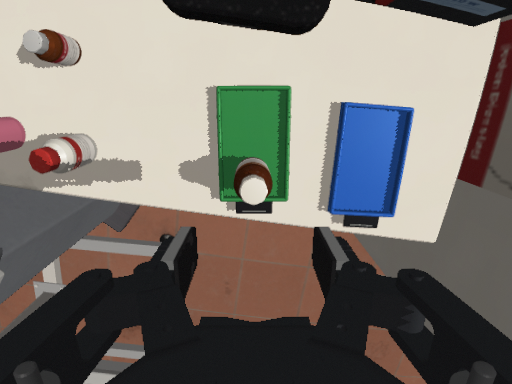

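```bash
python3 - <<'E'
from h import *
im=cam("wrist")
hsv=cv2.cvtColor(im['image'],cv2.COLOR_BGR2HSV); h=hsv[...,0].astype(int)
for t,hh in(("green",65),("blue",108)):
    k=((abs(h-hh)<18)&(hsv[...,1]>110)).astype(np.uint8); k[240:]=0; k[:,:200]=0;k[:70]=0
    c=max(cv2.findContours(k,0,1)[0],key=cv2.contourArea)[:,0]
    w=np.array([at(im,u,v,.012)[:2] for u,v in c],np.float32)*1000
    (x,y),s,a=cv2.minAreaRect(w); A=np.radians(a if s[0]>s[1] else a-90)
    print(t,round(x,1),round(y,1),np.round(s,1),np.degrees(A),'-/+29:',[np.round([x+k*np.cos(A),y+k*np.sin(A)],1) for k in(-29,29)])
plan(.469,-.117,.032,128.2)
E
python3 -m pendant '[[0.8,0.046,-0.034,0,0,0,0],[0.8,0.092,-0.068,0,0,0,0],[0.8,0.126,-0.11,0,0,0,0],[0.8,0.126,-0.15,0,0,0,0],[0.8,0.126,-0.1855,0,0,0,0]]'
python3 - <<'E'
from h import *
plan(.469,-.117,.032,128.2)
E
```

```text
green 508.7 -323.0 [119.6  73.3] 38.42214584350586 -/+29: [array([ 486., -341.]), array([ 531.4, -305. ])]
blue 571.1 -430.2 [120.5  77. ] 34.908607482910156 -/+29: [array([ 547.3, -446.8]), array([ 594.9, -413.6])]
t10.0 cur [ 0.485  -0.3403  0.1838] ang -51.8 turn -0.0deg shift [ 0.1255 -0.185   0.1522] rv [-0.002  0.     0.   ] q6 5
time_s: 10.62
position: [0.4684, -0.1153, 0.1836]
tool_rot: [[0.785, 0.619, -0.003], [0.619, -0.785, 0.002], [-0.001, -0.003, -1.0]]
ft_force: [-0.2, 0.1, 0.1]
grip_width: 0.0685
gripper_force: 0.0
t10.6 cur [ 0.4684 -0.1153  0.1836] ang -51.7 turn -0.1deg shift [-0.0004  0.0022  0.1516] rv [-0.003  0.001  0.001] q6 24
```

```bash
python3 -m pendant '[[0.8,0,0,0.03,0,0,0],[0.8,0,0,0.08,0,0,0],[0.8,0,0,0.12,0,0,0],[0.8,0,0,0.14,0,0,0],[0.8,0,0,0.14,0,0,0]]' >/dev/null
python3 -m pendant '[[0.8,0,0,0.011,0,0,0],[0.8,0,0,0.011,0,0,0],[0.8,0,0,0.011,0,0,0]]' | egrep 'pos|ft|grip'
python3 - <<'E'
from h import *
im=cam("wrist"); cv2.imwrite("pics/w5.png",im['image'])
plan(.469,-.117,.032,128.2)
E
```

```text
position: [0.4699, -0.117, 0.0346]
ft_force: [0.9, 0.4, 0.0]
grip_width: 0.0685
gripper_force: 0.0
t11.7 cur [ 0.4699 -0.1171  0.0347] ang -51.8 turn -0.0deg shift [-0.0007 -0.0006  0.0027] rv [ 0.001 -0.     0.   ] q6 24
```

View pics/w5.png

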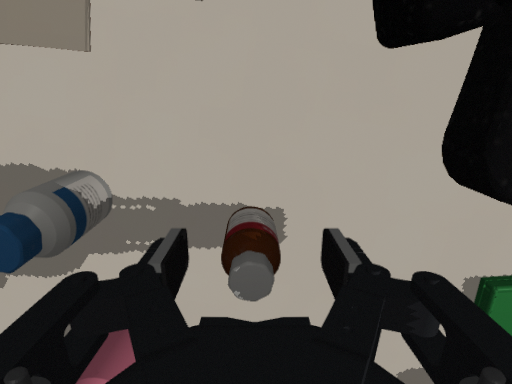

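Cap at (250,275), centred between the jaws and well clear of the blue-capped bottle. Down 3 mm and grip.

```bash
python3 -m pendant '[[0.8,0,0,0.003,0,0,0],[0,0,0,0.003,0,0,0],[0,0,0,0.003,0,0,0],[0,0,0,0.003,0,0,0],[0,0,0,0.003,0,0,0]]' 35 >/dev/null
python3 -m pendant '[[0,0,0,0,0,0,0],[0,0,0,0,0,0,0],[0,0,0,0,0,0,0],[0,0,0,0,0,0,0]]'| egrep 'pos|ft|grip'
python3 -m pendant '[[0,0,0,-0.03,0,0,0],[0,0,0,-0.07,0,0,0],[0,0,0,-0.1,0,0,0],[0,0,0,-0.12,0,0,0],[0,0,0,-0.12,0,0,0]]'| egrep 'pos|ft|grip'
python3 - <<'E'
from h import *
plan(.532,-.3045,.0375,128.4)
E
```

```text
position: [0.4697, -0.1169, 0.0313]
ft_force: [-2.4, 1.2, 5.3]
grip_width: 0.0265
gripper_force: 34.5
position: [0.4702, -0.1172, 0.152]
ft_force: [-0.4, 0.3, -1.1]
grip_width: 0.0262
gripper_force: 34.8
t13.4 cur [ 0.4702 -0.1172  0.152 ] ang -51.8 turn 0.2deg shift [-0.0674  0.1851  0.1148] rv [ 0.002 -0.001 -0.003] q6 24
```

```bash
python3 -m pendant '[[0,-0.045,0.01,0,0,0,0],[0,-0.0675,0.05,0,0,0,0],[0,-0.0675,0.1,0,0,0,0],[0,-0.0675,0.15,0,0,0,0],[0,-0.0675,0.185,0,0,-0.003]]' || true
python3 - <<'E'
from h import *
plan(.532,-.3045,.037,128.4)
E
```

```text
t13.4 cur [ 0.4702 -0.1172  0.152 ] ang -51.8 turn 0.2deg shift [-0.0674  0.1851  0.1153] rv [ 0.002 -0.001 -0.003] q6 24validation failed for argument at $[4]...
```

```bash
python3 -m pendant '[[0,-0.045,0.01,0,0,0,0],[0,-0.0675,0.05,0,0,0,0],[0,-0.0675,0.1,0,0,0,0],[0,-0.0675,0.15,0,0,0,0],[0,-0.0675,0.185,0,0,0,0]]' | egrep 'pos|ft|grip'
python3 -m pendant '[[0,0,0,0.03,0,0,0],[0,0,0,0.06,0,0,0],[0,0,0,0.09,0,0,0],[0,0,0,0.1,0,0,0],[0,0,0,0.1,0,0,0]]' | egrep 'pos|ft|grip'
python3 - <<'E'
from h import *
im=cam("wrist"); cv2.imwrite("pics/w6.png",im['image'])
plan(.532,-.3045,.037,128.4)
E
```

```text
position: [0.5317, -0.3056, 0.1491]
ft_force: [-1.0, 0.6, -1.1]
grip_width: 0.0264
gripper_force: 34.7
position: [0.5309, -0.304, 0.0505]
ft_force: [-0.3, 0.0, -0.9]
grip_width: 0.0265
gripper_force: 34.8
t14.7 cur [ 0.5313 -0.3043  0.0515] ang -51.8 turn 0.2deg shift [0.0004 0.0006 0.0145] rv [ 0.    -0.    -0.003] q6 11
```

View pics/w6.png

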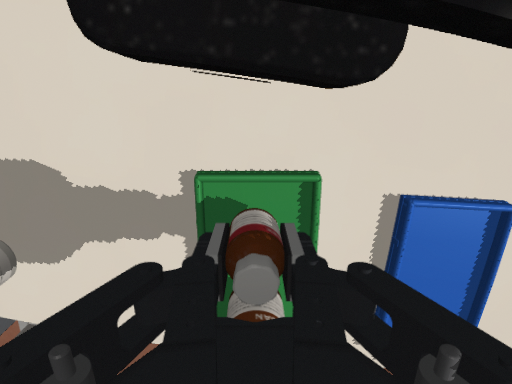

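Well centred in the tray, with its label foot at (255,215) near the far wall at row 175. Lowering gently.

```bash
python3 -m pendant '[[0,0,0,0.008,0,0,0],[0,0,0,0.0125,0,0,0],[0,0,0,0.0135,0,0,0],[0,0,0,0.0135,0,0,0]]' | egrep 'pos|ft|grip'
python3 -m pendant '[[0,0,0,0.001,0,0,0],[0,0,0,0.001,0,0,0],[0,0,0,0.001,0,0,0],[0,0,0,0.001,0,0,0]]' | egrep 'pos|ft|grip'
python3 -m pendant '[[0,0,0,0.001,0,0,0],[0,0,0,0.001,0,0,0],[0,0,0,0.001,0,0,0]]'  |egrep 'pos|ft|grip'
```

```text
position: [0.5311, -0.3041, 0.0378]
ft_force: [-0.2, 0.4, -1.1]
grip_width: 0.0265
gripper_force: 34.8
position: [0.5311, -0.3041, 0.0368]
ft_force: [0.2, 0.5, -0.6]
grip_width: 0.0266
gripper_force: 34.8
position: [0.5311, -0.3041, 0.0357]
ft_force: [-0.2, 0.1, -0.6]
grip_width: 0.0265
gripper_force: 34.8
```

```bash
python3 -m pendant '[[0,0,0,0.0007,0,0,0],[0,0,0,0.0007,0,0,0],[0,0,0,0.0007,0,0,0]]'  |egrep 'pos|ft|grip'
python3 -m pendant '[[0,0,0,0.0004,0,0,0],[0,0,0,0.0004,0,0,0],[0,0,0,0.0004,0,0,0]]'  |egrep 'pos|ft|grip'
```

```text
position: [0.5311, -0.3041, 0.0354]
ft_force: [-2.0, 1.2, 5.1]
grip_width: 0.0266
gripper_force: 35.3
position: [0.5311, -0.3042, 0.0354]
ft_force: [-4.9, 1.8, 9.1]
grip_width: 0.0261
gripper_force: 35.7
```

```bash
python3 -m pendant '[[0.4,0,0,0,0,0,0],[0.5,0,0,-0.0004,0,0,0],[0.6,0,0,-0.0004,0,0,0],[0.6,0,0,-0.0004,0,0,0],[0.6,0,0,-0.0004,0,0,0]]'  |egrep 'pos|ft|grip'
python3 -m pendant '[[0.6,0,0,-0.03,0,0,0],[0.6,0,0,-0.08,0,0,0],[0.6,0,0,-0.13,0,0,0],[0.6,0,0,-0.15,0,0,0]]'  |egrep 'pos|ft|grip'
python3 - <<'E'
from h import *
plan(.40,-.19,.22,72)
E
```

```text
position: [0.5311, -0.3041, 0.035]
ft_force: [0.7, 0.1, -0.2]
grip_width: 0.0513
gripper_force: 0.0
position: [0.5316, -0.3045, 0.1883]
ft_force: [0.1, 0.6, -0.4]
grip_width: 0.0507
gripper_force: 0.0
t18.0 cur [ 0.5316 -0.3045  0.1883] ang -51.8 turn -56.2deg shift [-0.0326 -0.1712 -0.0325] rv [ 0.004 -0.003  0.981] q6 11
```

```bash
python3 -m pendant '[[0.8,-0.03,-0.03,0,0,0,0.15],[0.8,-0.033,-0.07,0,0,0,0.33],[0.8,-0.033,-0.11,-0.01,0,0,0.5],[0.8,-0.033,-0.15,-0.02,0,0,0.68],[0.8,-0.033,-0.171,-0.03,0,0,0.86]]'  |egrep 'pos|ft|grip'
python3 -m pendant '[[0.8,0,0,0,0,0,0.12],[0.8,0,0,0,0,0,0.12],[0.8,0,0,0,0,0,0.12]]' >/dev/null
python3 - <<'E'
from h import *
im=cam("wrist"); cv2.imwrite("pics/w7.png",im['image'])
for n,z in dict(white_red_mid=.035,brown_white_mid=.0415,white_blue_mid=.034).items():
    print(n,[(round(d['conf'],2),np.round(d['centre']),np.round(at(im,*d['centre'],z)[:2],4)) for d in env.tip_of("wrist",n)[:4]])
plan(.392,-.177,.038,72)
E
```

```text
position: [0.3982, -0.1887, 0.2155]
ft_force: [0.5, -0.5, -0.1]
grip_width: 0.0682
gripper_force: 0.0
white_red_mid [(0.69, array([245., 183.]), array([ 0.3908, -0.1757]))]
brown_white_mid [(0.73, array([378.,  44.]), array([ 0.4845, -0.3412])), (0.69, array([191., 227.]), array([ 0.3633, -0.1036]))]
white_blue_mid [(0.69, array([110., 194.]), array([ 0.4246, -0.028 ]))]
t19.2 cur [ 0.3994 -0.1902  0.2148] ang -107.9 turn -0.1deg shift [-0.0111 -0.0103  0.1768] rv [-0.     0.     0.002] q6 67
```

View pics/w7.png

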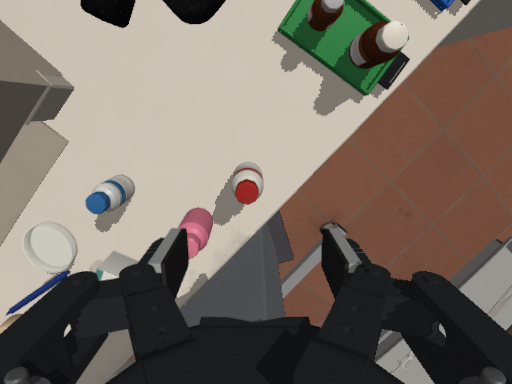

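Both browns stand in the green tray. The red cap is at (247,191), with pink at (196,230) as its neighbour. Descending on red with the jaws clear of pink.

```bash
python3 -m pendant '[[0.75,-0.0115,-0.0105,0.03,0,0,0],[0.75,-0.0115,-0.0105,0.08,0,0,0],[0.75,-0.0115,-0.0105,0.12,0,0,0],[0.75,-0.0115,-0.0105,0.12,0,0,0]]'  |egrep 'pos|ft|grip'
python3 -m pendant '[[0.75,0,0,0.03,0,0,0],[0.75,0,0,0.05,0,0,0],[0.75,0,0,0.058,0,0,0],[0.75,0,0,0.058,0,0,0],[0.75,0,0,0.058,0,0,0]]'  |egrep 'pos|ft|grip'
python3 - <<'E'
from h import *
im=cam("wrist"); cv2.imwrite("pics/w8.png",im['image'])
plan(.3915,-.1765,.038,72)
E
```

```text
position: [0.3908, -0.1759, 0.0935]
ft_force: [0.3, -0.2, 0.3]
grip_width: 0.0642
gripper_force: 0.0
position: [0.3921, -0.177, 0.038]
ft_force: [0.8, -0.5, 0.9]
grip_width: 0.0639
gripper_force: 0.0
t20.4 cur [ 0.3921 -0.1769  0.0379] ang -107.9 turn -0.1deg shift [-0.0007 -0.0002 -0.0001] rv [ 0.001 -0.002  0.001] q6 68
```

View pics/w8.png

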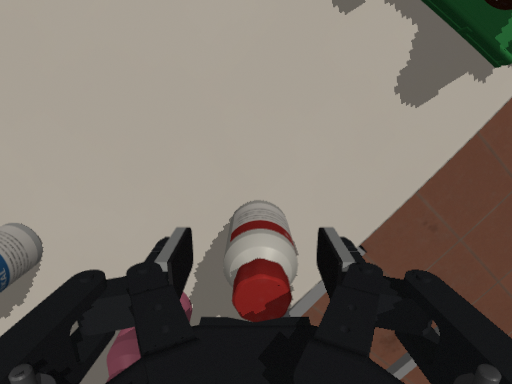

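The cap at (262,288) lies between the jaws and pink isn't touched. Closing.

```bash
python3 -m pendant '[[0,0,0,0,0,0,0],[0,0,0,0,0,0,0],[0,0,0,0,0,0,0],[0,0,0,0,0,0,0],[0,0,0,0,0,0,0]]' 40 >/dev/null
python3 -m pendant '[[0,0,0,0,0,0,0],[0,0,0,0,0,0,0],[0,0,0,0,0,0,0]]'| egrep 'pos|ft|grip'
python3 -m pendant '[[0,0,0,-0.03,0,0,0],[0,0,0,-0.07,0,0,0],[0,0,0,-0.11,0,0,0],[0,0,0,-0.14,0,0,0],[0,0,0,-0.14,0,0,0]]'| egrep 'pos|ft|grip'
python3 - <<'E'
from h import *
plan(.5473,-.4467,.042,125)
E
```

```text
position: [0.3918, -0.1768, 0.0375]
ft_force: [-0.3, 0.5, 6.5]
grip_width: 0.0328
gripper_force: 39.1
position: [0.3922, -0.177, 0.1786]
ft_force: [-0.2, 0.8, -2.0]
grip_width: 0.0327
gripper_force: 40.3
t22.0 cur [ 0.3922 -0.177   0.1786] ang -107.9 turn 52.9deg shift [0.2301 0.2086 0.1378] rv [ 0.003 -0.003 -0.924] q6 68
```

```bash
python3 -m pendant '[[0,0.04,0.036,0,0,0,-0.16],[0,0.08,0.073,0,0,0,-0.32],[0,0.12,0.109,0,0,0,-0.48],[0,0.16,0.145,0,0,0,-0.64],[0,0.2,0.181,0,0,0,-0.8]]' | egrep 'pos|ft|grip'
python3 - <<'E'
from h import *
plan(.5473,-.4467,.042,125)
E
```

```text
position: [0.5266, -0.4116, 0.1749]
ft_force: [0.7, -0.5, -0.8]
grip_width: 0.0325
gripper_force: 40.3
t22.6 cur [ 0.5266 -0.4116  0.1749] ang -61.8 turn 6.8deg shift [0.0017 0.0411 0.1328] rv [-0.003  0.    -0.119] q6 14
```

```bash
python3 -m pendant '[[0,0.0017,0.041,0,0,0,-0.119],[0,0.0017,0.041,0.03,0,0,-0.119],[0,0.0017,0.041,0.07,0,0,-0.119],[0,0.0017,0.041,0.08,0,0,-0.119],[0,0.0017,0.041,0.08,0,0,-0.119]]' | egrep 'pos|ft|grip'
python3 -m pendant '[[0,0,0,0,0,0,0],[0,0,0,0,0,0,0]]' >/dev/null
python3 - <<'E'
from h import *
plan(.5473,-.4467,.0415,125)
E
```

```text
position: [0.5468, -0.4457, 0.0964]
ft_force: [-0.1, 0.5, 0.2]
grip_width: 0.0324
gripper_force: 40.3
t23.5 cur [ 0.5472 -0.4462  0.0985] ang -55.3 turn 0.3deg shift [-0.0002  0.0004  0.057 ] rv [ 0.002 -0.    -0.005] q6 7
```

```bash
python3 -m pendant '[[0,0,0,0.025,0,0,0],[0,0,0,0.045,0,0,0],[0,0,0,0.053,0,0,0],[0,0,0,0.055,0,0,0],[0,0,0,0.055,0,0,0]]' | egrep 'pos|ft|grip'
python3 -m pendant '[[0,0,0,0,0,0,0],[0,0,0,0.001,0,0,0],[0,0,0,0.001,0,0,0],[0,0,0,0.001,0,0,0]]' |egrep 'pos|ft|grip'
python3 -m pendant '[[0,0,0,0.0007,0,0,0],[0,0,0,0.0007,0,0,0],[0,0,0,0.0007,0,0,0]]'  |egrep 'pos|ft|grip'
```

```text
position: [0.5472, -0.4462, 0.043]
ft_force: [0.0, -1.1, -0.5]
grip_width: 0.0327
gripper_force: 40.3
position: [0.547, -0.4461, 0.0416]
ft_force: [-1.2, 1.0, 4.6]
grip_width: 0.0326
gripper_force: 40.7
position: [0.547, -0.4461, 0.0416]
ft_force: [-2.4, 1.9, 8.6]
grip_width: 0.0324
gripper_force: 41.2
```

```bash
python3 -m pendant '[[0.5,0,0,0,0,0,0],[0.6,0,0,-0.0004,0,0,0],[0.65,0,0,-0.0004,0,0,0],[0.65,0,0,-0.0004,0,0,0],[0.65,0,0,-0.0004,0,0,0]]'  |egrep 'pos|ft|grip'
python3 -m pendant '[[0.65,0,0,-0.03,0,0,0],[0.65,0,0,-0.08,0,0,0],[0.65,0,0,-0.13,0,0,0],[0.65,0,0,-0.15,0,0,0]]'  |egrep 'pos|ft|grip'
python3 - <<'E'
from h import *
plan(.425,-.0295,.19,125)
E
```

```text
position: [0.5469, -0.4459, 0.0407]
ft_force: [0.7, -0.5, 0.1]
grip_width: 0.0553
gripper_force: 0.0
position: [0.5474, -0.4463, 0.1946]
ft_force: [-0.5, -0.7, -0.8]
grip_width: 0.0555
gripper_force: 0.0
t26.1 cur [ 0.5474 -0.4463  0.1946] ang -55.3 turn 0.3deg shift [ 0.1368 -0.4123  0.0024] rv [ 0.005 -0.001 -0.005] q6 7
```

```bash
python3 -m pendant '[[0.75,0.018,-0.055,0,0,0,0],[0.75,0.036,-0.11,0,0,0,0],[0.75,0.054,-0.165,0,0,0,0],[0.75,0.073,-0.22,0,0,0,0],[0.75,0.091,-0.275,0,0,0,0]]'  |egrep 'pos|ft|grip'
python3 -m pendant '[[0.75,0.018,-0.055,0,0,0,0],[0.75,0.036,-0.11,0,0,0,0],[0.75,0.036,-0.11,0,0,0,0],[0.75,0.036,-0.11,0,0,0,0]]'  |egrep 'pos|ft|grip'
python3 - <<'E'
from h import *
im=cam("wrist"); cv2.imwrite("pics/w9.png",im['image'])
for n,z in dict(white_blue_mid=.034).items():
    print(n,[(round(d['conf'],2),np.round(d['centre']),np.round(at(im,*d['centre'],z)[:2],4)) for d in env.tip_of("wrist",n)[:4]])
plan(.425,-.0295,.037,125)
E
```

```text
position: [0.4643, -0.1662, 0.1909]
ft_force: [0.8, -0.6, 0.5]
grip_width: 0.0641
gripper_force: 0.0
position: [0.4324, -0.0574, 0.191]
ft_force: [0.5, -0.8, 0.1]
grip_width: 0.0641
gripper_force: 0.0
white_blue_mid [(0.98, array([224., 165.]), array([ 0.4255, -0.0248]))]
t27.3 cur [ 0.4326 -0.058   0.1908] ang -55.4 turn 0.4deg shift [ 0.01   -0.0279  0.1538] rv [ 0.001 -0.    -0.006] q6 32
```

View pics/w9.png

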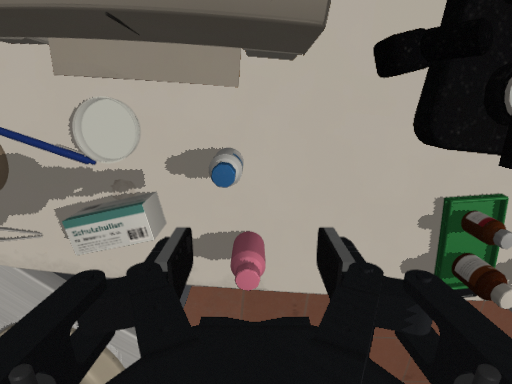

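```bash
python3 -m pendant '[[0.75,0.0113,-0.0287,0,0,0,0],[0.75,0.0113,-0.0287,0.03,0,0,0],[0.75,0.0113,-0.0287,0.07,0,0,0],[0.75,0.0113,-0.0287,0.1,0,0,0],[0.75,0.0113,-0.0287,0.1,0,0,0]]'  |egrep 'pos|ft|grip'
python3 -m pendant '[[0.75,0,0,0.03,0,0,0],[0.75,0,0,0.045,0,0,0],[0.75,0,0,0.053,0,0,0],[0.75,0,0,0.053,0,0,0],[0.75,0,0,0.053,0,0,0]]'  |egrep 'pos|ft|grip'
python3 - <<'E'
from h import *
im=cam("wrist"); cv2.imwrite("pics/w10.png",im['image'])
plan(.4255,-.028,.037,125)
E
```

```text
position: [0.4245, -0.0276, 0.0894]
ft_force: [0.4, 0.4, 0.4]
grip_width: 0.0636
gripper_force: 0.0
position: [0.4255, -0.0273, 0.0385]
ft_force: [-0.4, -0.0, -0.3]
grip_width: 0.0643
gripper_force: 0.0
t28.6 cur [ 0.4254 -0.0272  0.0384] ang -55.3 turn 0.3deg shift [-0.0004  0.0007  0.0014] rv [ 0.001 -0.001 -0.005] q6 36
```

View pics/w10.png

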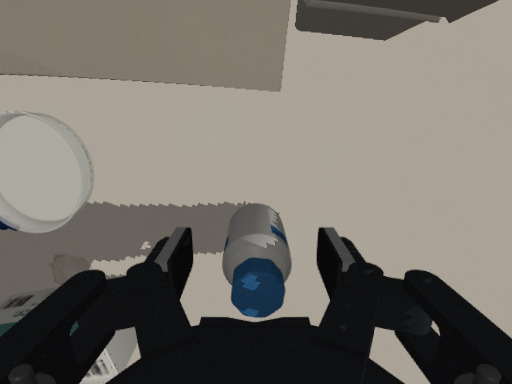

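Cap at (258,288), centred. Grip and lift.

```bash
python3 -m pendant '[[0,0,0,0.001,0,0,0],[0,0,0,0.001,0,0,0],[0,0,0,0.001,0,0,0],[0,0,0,0.001,0,0,0],[0,0,0,0.001,0,0,0]]' 40 >/dev/null
python3 -m pendant '[[0,0,0,0,0,0,0],[0,0,0,0,0,0,0],[0,0,0,0,0,0,0]]'| egrep 'pos|ft|grip'
python3 -m pendant '[[0,0,0,-0.03,0,0,0],[0,0,0,-0.07,0,0,0],[0,0,0,-0.11,0,0,0],[0,0,0,-0.14,0,0,0],[0,0,0,-0.14,0,0,0]]'| egrep 'pos|ft|grip'
python3 - <<'E'
from h import *
plan(.5948,-.4135,.042,125)
E
```

```text
position: [0.4251, -0.0271, 0.037]
ft_force: [-1.1, 0.2, 6.4]
grip_width: 0.0312
gripper_force: 39.2
position: [0.4256, -0.0272, 0.1782]
ft_force: [0.3, 0.2, -1.8]
grip_width: 0.0309
gripper_force: 40.0
t30.2 cur [ 0.4256 -0.0272  0.1782] ang -55.3 turn 0.3deg shift [-0.0813  0.4134  0.1373] rv [ 0.003 -0.002 -0.005] q6 36
```

```bash
python3 -m pendant '[[0,-0.055,0.02,0,0,0,0],[0,-0.1,0.055,0,0,0,0],[0,-0.11,0.115,0,0,0,0],[0,-0.11,0.17,0,0,0,0],[0,-0.11,0.225,0,0,0,0]]' | egrep 'pos|ft|grip'
python3 -m pendant '[[0,0,0.055,0,0,0,0],[0,0,0.11,0,0,0,0],[0,0.005,0.16,0,0,0,0],[0,0.0285,0.188,0,0,0,-0.005],[0,0.0285,0.188,0,0,0,-0.005]]' | egrep 'pos|ft|grip'
python3 -m pendant '[[0,0,0,0.03,0,0,0],[0,0,0,0.06,0,0,0],[0,0,0,0.08,0,0,0],[0,0,0,0.08,0,0,0],[0,0,0,0.08,0,0,0]]' | egrep 'pos|ft|grip'
python3 - <<'E'
from h import *
im=cam("wrist"); cv2.imwrite("pics/w11.png",im['image'])
plan(.5948,-.4135,.041,125)
E
```

```text
position: [0.463, -0.2761, 0.175]
ft_force: [0.0, -0.9, 0.5]
grip_width: 0.0304
gripper_force: 40.0
position: [0.5941, -0.413, 0.173]
ft_force: [-0.3, 0.5, -1.2]
grip_width: 0.0304
gripper_force: 40.0
position: [0.5931, -0.413, 0.0975]
ft_force: [-0.4, -0.1, -0.2]
grip_width: 0.0308
gripper_force: 40.0
t32.2 cur [ 0.5932 -0.4131  0.0978] ang -55.0 turn 0.0deg shift [0.0011 0.0011 0.0568] rv [ 0.002 -0.    -0.   ] q6 11
```

View pics/w11.png

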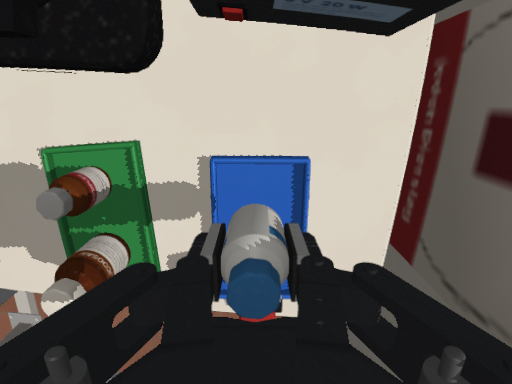

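Aligned over the far end of the blue tray, whose far wall is at row 160. Both browns stand upright. Lowering.

```bash
python3 -m pendant '[[0,0,0.0005,0.025,0,0,0],[0,0,0.0005,0.045,0,0,0],[0,0,0.0005,0.053,0,0,0],[0,0,0.0005,0.055,0,0,0],[0,0,0.0005,0.055,0,0,0]]' | egrep 'pos|ft|grip'
python3 -m pendant '[[0,0,0,0,0,0,0],[0,0,0,0.001,0,0,0],[0,0,0,0.001,0,0,0],[0,0,0,0.001,0,0,0]]' |egrep 'pos|ft|grip'
python3 -m pendant '[[0,0,0,0.0007,0,0,0],[0,0,0,0.0007,0,0,0],[0,0,0,0.0007,0,0,0]]'  |egrep 'pos|ft|grip'
```

```text
position: [0.5938, -0.4136, 0.0427]
ft_force: [0.8, -0.4, -0.6]
grip_width: 0.0306
gripper_force: 40.0
position: [0.5936, -0.4135, 0.0412]
ft_force: [-0.4, -0.3, 2.0]
grip_width: 0.0304
gripper_force: 40.2
position: [0.5937, -0.4135, 0.0411]
ft_force: [-1.4, 0.7, 6.2]
grip_width: 0.0305
gripper_force: 40.6
```

```bash
python3 -m pendant '[[0.5,0,0,0,0,0,0],[0.6,0,0,-0.0003,0,0,0],[0.65,0,0,-0.0003,0,0,0],[0.65,0,0,-0.0003,0,0,0],[0.65,0,0,-0.0003,0,0,0]]'  |egrep 'pos|ft|grip'
python3 -m pendant '[[0.65,0,0,-0.03,0,0,0],[0.65,0,0,-0.08,0,0,0],[0.65,0,0,-0.11,0,0,0],[0.65,-0.03,0,-0.15,0,0,0],[0.65,-0.08,0,-0.17,0,0,0]]'  |egrep 'pos|ft|grip'
python3 -m pendant '[[0.65,0,0,0,0,0,0],[0.65,0,0,0,0,0,0]]'>/dev/null
python3 - <<'E'
from h import *
im=cam("wrist"); cv2.imwrite("pics/w12.png",im['image'])
s=cam("side"); cv2.imwrite("pics/s12.png",cv2.resize(s['image'][160:300,170:330],None,fx=3.5,fy=3.5,interpolation=2))
E
```

```text
position: [0.5935, -0.4133, 0.0403]
ft_force: [0.1, 0.5, -0.8]
grip_width: 0.0555
gripper_force: 0.0
position: [0.5284, -0.4591, 0.2128]
ft_force: [0.0, -2.0, -0.6]
grip_width: 0.0556
gripper_force: 0.0
```

View pics/w12.png

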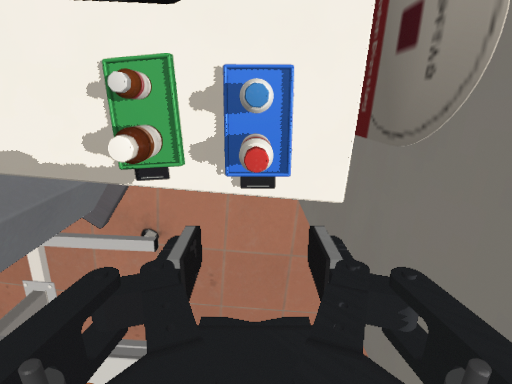

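All four bottles stand upright in place: large brown (125,150) and red cap (256,158) at the tab ends, small brown (120,83) and blue cap (257,95) at the far ends. Handing in.

```bash
python3 -c "
from rig import env
print(env.close_job())"
```

```text
the job is handed in; nothing more can be done
None
```

I handed the job in with all four bottles upright in their trays: larger brown and red-capped white at the black-tab ends, smaller brown and blue-capped white at the other ends; the petri dish and slide box were not touched.

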